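# Gauge the bore of a centrifuge tube adapter

### The arm

A 6-joint arm with a two-finger parallel gripper is mounted at the origin on the work surface. World frame = base frame: x ahead of the robot, y to its left, z up, the work surface at z = 0. Lengths are in m, angles in rad, forces in N, time in s.
With the tool pointing down it reaches from about 0.325 to 0.9 m from the base axis. Payload 6.1 kg.
Tool frame: the origin (TCP) lies midway between the tips of the shut fingers; the grasp point (between the pads) lies 19 mm behind it; y points along the fingers, z is the direction in which the jaws open and shut, and the axes are right-handed (so a half turn about y gives the same grasp; the last joint's range is limited). The gripper opens to 87 mm and grips with 3 to 60 N. Pads are 19 mm wide; open, the fingers measure 117 mm over their backs; the gripper's body (75 mm by 190 mm) begins 51 mm behind the grasp point.
Start: joints at [1.126, 0.22, 1.526, -0, 1.395, -0.126], TCP at [0.196, 0.594, 0.223] pointing down, gripper open.
Joint ranges: [-2.98, 2.98], [-0.91, 2.08], [0.09, 2.57], [-1.24, 4.39], [0.2, 2.65], [-2.68, 2.68]. Speed limits (rad/s): [2.57, 2.57, 3.01, 3.14, 3.14, 3.14].

### API

Orientations are given as [roll, pitch, yaw] about the fixed x, y, z axes, in that order (R = Rz(yaw) Ry(pitch) Rx(roll)).
In Python, from rig import read_state, camera, camera_params, finish_job gives the robot as it stands. The module is installed in compiled form; this text tells all that it offers.
- The arm moves only by the tool drive_tool, never from a script. Its arguments are lists of equal length, an entry for each row: "jaw": the closure, from -1 (fully open) to 1 (shut); "translation": the shift along the tool's x, y, z in units of 60 mm (1.0 is 60 mm), a list of three; "roll": the turn about the tool's y in units of 10 degrees (1.0 is 10 degrees). In form: {"jaw": [jaw, ...], "translation": [[dx, dy, dz], ...], "roll": [roll, ...]}. A call has 1 to 8 rows; each row is the pose to reach, as a shift and turn from the pose commanded when the call began, along the tool's axes at that moment; what a row does not reach only later rows make up. A row lasts 1/8 s, in which the tool goes at most 62.5 mm and 10.7 degrees, less where a joint would pass 70% of its speed; a pose out of reach is approached as far as the arm can. A call with a gripper value outside its range is refused whole. The fingers move at their own pace and stop on an object; "newtons" is the grip in N (left out, the last holds). Time passes only in rows, so rows that repeat a pose let the fingers close. It gives the time, the measured TCP pose, the force and the opening at its end, in the units of the state.
- read_state(): the state, without advancing time (a new reading comes with each control period).
- camera(name): name is "side" or "top" or "wrist"; returns (picture, depth): 400x640x3 uint8, blue, green, red; 400x640 float32, m along the optical axis (not along the pixel's ray), 0 where there is no reading.
- camera_params(name): a dict with "mtx" (3x3 intrinsics, pixels), "rvec" (rotation vector, rad) and "tvec" (3), from world to camera coordinates, as OpenCV has them; the wrist camera has in their place "T_tool_cam" (4x4, takes a point from camera to tool coordinates, whose origin is the TCP and whose axes are the tool frame's). Camera axes: x right, y down, z forward; pixel columns grow to the right and rows downward; lengths in m; the calibration is good to about 2 mm. A picture is of the moment at which its call begins: read the wrist's pose just before it. camera_params takes no time and is no camera call.
- finish_job(): hands the job in, once; it reports no verdict.
The state is a dict: "t": time; "joint_pos": joint angles; "joint_vel": joint speeds; "tau": joint torques, N m; "position": TCP position; "tcp_rot": TCP orientation; "contact_force": force on the tool from outside, world axes, zero at the start; "torque": the same for the moment, N m; "width": finger opening in m.
Only numpy, scipy, OpenCV 4.12 (cv2) and the standard library are available. Lean on these libraries where they do the work, as an engineer would, in place of code of your own. Each camera call takes 0.05 s, during which the arm holds its last target. There are 200 camera calls.

### The job

Check the bore of the narrower of the two centrifuge tube adapters with the telescoping gauge: take the gauge out of its stand and lower it gently into that bore until its foot stands on the cushion, then let go. Press the cap on its top with the fingers until you feel the plungers meet the wall, no harder, and take the fingers away so that the cap comes up and leaves them locked. Then draw the gauge out and stand it back upright in its stand, still locked at that width; do not ram or drop it, and leave everything else on the bench where it is.

Things in the scene. Friction and masses are not known exactly. Their poses are not given: they have to be found in the camera images.
- gauge_grip (a point): centre of the gauge's square grip, 18 x 18 x 40 mm, on its axis, 105 mm above the foot; x and y are normal to its faces and the fingers may close on either pair
- gauge_foot (a point): centre of the flat foot of the gauge, its lowest point, on its axis, 105 mm below gauge_grip
- cap_top (a point): centre of the top of the gauge's push cap, 146 mm above the foot. It starts to move at about 2 N and needs 4 to 6 N on the way; when both plungers are on the wall of the 36 mm bore, after 3 to 4 mm, the force climbs: 9 to 10 N is right, 13 N is too much (push and wall forces add up). Hard stop after 6 mm. It springs up when let go
- cap (a joint): travel of the push cap: 0 up (plungers locked: they stay where they are unless pushed with more than about 1.4 N), 0.006 m at its hard stop. On the way down the plungers spring out, both by about as much as the cap goes down less 1 mm, until they meet a wall
- plunger_a_tip (a point): outermost point of the brass plunger (8 mm thick, round end) on the gauge's +x side, 25 mm above the foot. Distance between the two tips: the width gauged, 31.6 mm with both in, up to about 42 mm when the cap is pressed in the open. Once out they do not go back in by themselves
- plunger_b_tip (a point): outermost point of the plunger on the gauge's -x side, 25 mm above the foot
- adapter_mouth (a point): centre of the open top of the narrower adapter's bore, 36 mm wide, axis upright. A black rubber cushion lies in it, its slippery upper face somewhere between 34 and 50 mm below the mouth, different each time and not measured: feel for it with the gauge. It yields about 1 mm for 6 N. More than 25 N in all between gauge and adapter or cushion does damage
- adapter: the narrower adapter: aluminium sleeve fixed to the bench, 64 mm outside diameter, 75 mm high, on a round foot of 90 mm diameter and 10 mm height; origin at the centre of its underside, z up
- wide_adapter_mouth (a point): centre of the open top of the other adapter, the same outside but with a bore of 44 mm: leave it alone
- stand_hole0 (a point): centre of the mouth of the gauge's stand: a grey block 90 x 90 x 28 mm fixed to the bench, with one round hole of 52 mm diameter and 22 mm depth; the gauge's foot stands on the floor of this hole, 22 mm below this point
- gauge: telescoping gauge, steel, about 0.28 kg, 146 mm tall, standing on a flat foot; origin at the centre of the foot, z up its axis, x along the plungers. From the foot up: round head 33 mm wide, 0 to 41 mm, bottom edge bevelled to 25 mm; shaft 14 mm wide to 85; dark square grip 18 x 18 mm to 125; stem 10 mm wide; round cap 22 mm wide, 138 to 146. Starts in the stand, plungers in.
- reagent_bottle: amber bottle, 56 mm diameter, 105 mm tall; origin under its centre; bystander
- tube_rack: white tube rack 80 x 120 x 53 mm; origin under its centre; bystander
- well_plate: clear well plate 86 x 128 x 15 mm; origin under its centre; bystander
- marker: black pen lying down, 14 mm thick, 120 mm long; bystander that may lie between the adapters
- pipette: white pipette lying down, about 230 mm long, 28 mm thick; bystander
- screwdriver: screwdriver lying down; bystander
- cream_jar: white jar, 60 mm diameter, 50 mm tall; origin under its centre; bystander
Mind the look-alikes: they are no part of the job. Of the things that look like the part that bears stand_hole0, the smaller one is meant.

How it is judged:
On the way, in this order (a step that is already met when the one before it is completed fails the run):
1. the gauge stands on the cushion in the narrower bore, let go, its plungers still in (z of gauge_foot in the frame of adapter_mouth below -0.032 m and horizontal distance between gauge_foot and adapter_mouth below 0.006 m and angle between gauge's own z axis and vertical below 0.12 rad and linear speed of gauge below 0.02 m/s and contact force between the fingers and gauge below 0.1 N and distance between plunger_a_tip and plunger_b_tip below 0.033 m), for 0.2 s.
2. the plungers are out against the wall of that bore and locked: the cap is up and the fingers are off (z of gauge_foot in the frame of adapter_mouth below -0.03 m and value of joint cap below 0.001 m and contact force between the fingers and gauge below 0.1 N and distance between plunger_a_tip and plunger_b_tip between 0.0342 and 0.0375 m), for 0.2 s.
At the end, for the whole second after the job is handed in: The gauge stands at rest and upright (within 0.08 rad) on the floor of its stand's hole (foot within 15 mm of the hole's centre and 3 mm of its floor), cap up, its plunger tips 34.2 to 37.5 mm apart, as locked in the 36 mm bore (horizontal distance between gauge_foot and stand_hole0 below 0.015 m and z of gauge_foot in the frame of stand_hole0 below -0.019 m and angle between gauge's own z axis and vertical below 0.08 rad and linear speed of gauge below 0.02 m/s and value of joint cap below 0.001 m and distance between plunger_a_tip and plunger_b_tip between 0.0342 and 0.0375 m); the robot touches nothing.
It fails at once if the contact forces of the gauge on the adapter and its cushion add up to more than 25 N (contact force between gauge and adapter above 25 N).
It fails at once if the gauge is dropped: it moves faster than 0.2 m/s with no finger on it (contact force between the fingers and gauge below 0.05 N and linear speed of gauge above 0.2 m/s).
It fails at once if a bystander is moved by more than 20 mm (distance of any of reagent_bottle, tube_rack, well_plate, marker, pipette, screwdriver, cream_jar from where it was at the start of the episode above 0.02 m).
It also fails if it takes over 72 s, if anything falls off the work surface, if the arm or the gripper's body presses on something with over 40 N, if the wrist force passes 120 N, or if a joint passes its speed limit or range.

## Working session

There is one attempt and no reset: what is moved stays moved. The work goes in short steps, Python scripts to look and compute and a tool call to move; the robot and the scene stay as the last step left them, time stands still between calls to the robot, and variables do not carry over. Pictures are saved under pics/ and viewed, about 8 in all and at most 12, crops included, and the job is handed in when it is done.

Besides the shell and the picture viewer there is one more tool, called after "Request:" as a command line: name --pt "numbers of a row" for each row, then --argument value for the rest. drive_tool: Moves the arm, as the interface text tells. Its arguments: {"type":"object","properties":{"jaw":{"type":"array"},"translation":{"type":"array"},"roll":{"type":"array"},"newtons":{"type":"number"}},"required":["jaw","translation","roll"]}

```bash
mkdir -p pics; cat > h.py <<'E'
import numpy as np, cv2
from rig import *
from scipy.spatial.transform import Rotation as Rn
def pose(name):
    p=camera_params(name); K=np.array(p["mtx"],float)
    if "rvec" in p:
        R=cv2.Rodrigues(np.array(p["rvec"],float))[0]; t=np.array(p["tvec"],float).ravel()
        return K,R.T,-R.T@t
    s=read_state(); T=np.eye(4); T[:3,:3]=Rn.from_euler('xyz',s["tcp_rot"]).as_matrix(); T[:3,3]=s["position"]
    M=T@np.array(p["T_tool_cam"]); return K,M[:3,:3],M[:3,3]
def cloud(name):
    K,R,c=pose(name); im,d=camera(name)
    v,u=np.mgrid[:400,:640]; r=np.stack([(u-K[0,2])/K[0,0],(v-K[1,2])/K[1,1],np.ones_like(d)],-1)
    return im,d,(r*d[...,None])@R.T+c
def ray(name,u,v,z,P=None):
    K,R,c=P or pose(name); q=R@np.linalg.inv(K)@[u,v,1]; return c+q*(z-c[2])/q[2]
E
python3 - <<'E'
from h import *
print(read_state())
for n in("top","side"):
    im,d,X=cloud(n); cv2.imwrite(f"pics/{n}0.png",im); np.savez(f"{n}0.npz",im=im,d=d,X=X); K,R,c=pose(n);print(n,K.tolist(),c,R[:,2])
print(camera_params("wrist"))
E
```

```text
{'t': 0.0, 'joint_pos': array([ 1.12590641e+00,  2.21241513e-01,  1.52763652e+00, -1.37375464e-05,
        1.39472388e+00, -1.26097027e-01]), 'joint_vel': array([-0.0007162 ,  0.00227115,  0.00139534,  0.00025534, -0.00069046,
        0.00127602]), 'tau': array([-9.54574216e-05, -4.94613504e+01, -3.87380755e+01,  7.02211750e-02,
        5.69671614e-02, -1.03922912e-04]), 'position': array([0.19561481, 0.5929211 , 0.2214143 ]), 'tcp_rot': array([-1.57279134e+00,  2.39277989e-04, -3.18790712e-01]), 'contact_force': array([-0.94588952, -0.53182257,  0.08713406]), 'torque': array([-0.01495481, -0.00982117,  0.04136521]), 'width': 0.08714216464264576}
top [[455.03367009714435, 0.0, 326.6197854529094], [0.0, 455.03367009714435, 195.9439036309662], [0.0, 0.0, 1.0]] [ 0.32109996 -0.02123443  1.35626381] [ 0.19102944 -0.02149108 -0.98134901]
side [[421.8674275608994, 0.0, 320.05581480560943], [0.0, 421.8674275608994, 197.06666311542384], [0.0, 0.0, 1.0]] [0.40878622 0.58583441 0.81599432] [ 0.16134083 -0.63604979 -0.75459247]
{'mtx': array([[297.89213105,   0.        , 318.5728431 ],
       [  0.        , 297.89213105, 198.51187178],
       [  0.        ,   0.        ,   1.        ]]), 'T_tool_cam': array([[-6.22985448e-04,  9.60841252e-01,  2.77098720e-01,
        -7.68914367e-02],
       [ 1.63921870e-03, -2.77097420e-01,  9.60840430e-01,
        -1.62805378e-01],
       [ 9.99998462e-01,  1.05281501e-03, -1.40240129e-03,
         3.11326845e-04],
       [ 0.00000000e+00,  0.00000000e+00,  0.00000000e+00,
         1.00000000e+00]])}
```

View pics/top0.png

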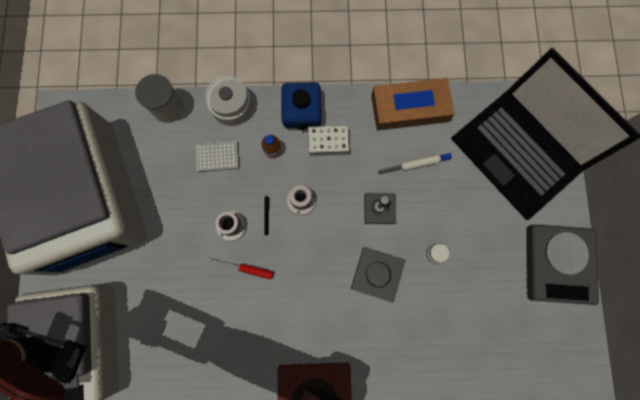

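View pics/side0.png

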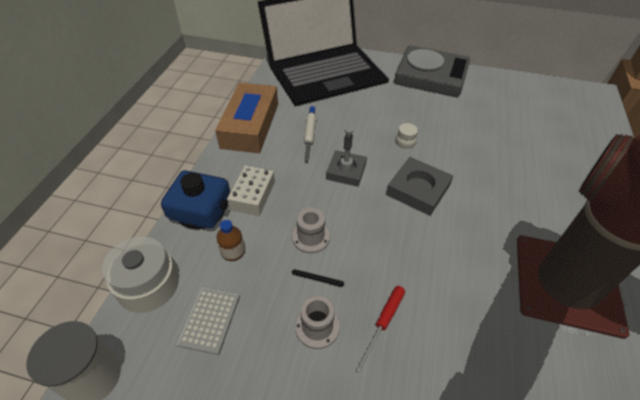

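```bash
python3 - <<'E'
from h import *
from scipy.optimize import least_squares
S={n:np.load(f"{n}0.npz") for n in("top","side")}
for nm,px in (("A",(301,195)),("B",(228,222))):
    c0=ray("top",*px,0.075); print(nm,"guess",c0)
    for n in S:
        X=S[n]["X"].reshape(-1,3); m=(np.hypot(*(X[:,:2]-c0[:2]).T)<.045)&(abs(X[:,2]-.075)<.006)
        P=X[m]; 
        # outer/inner edges via angular bins
        c=P[:,:2].mean(0)
        for _ in range(5):
            r=np.hypot(*(P[:,:2]-c).T);a=np.arctan2(*(P[:,:2]-c).T[::-1]);b=((a+np.pi)/(2*np.pi)*24).astype(int)
            o=np.array([P[b==k][np.argmax(r[b==k])][:2] for k in range(24) if (b==k).any()])
            f=least_squares(lambda q:np.hypot(*(o-q[:2]).T)-q[2],[*c,.032]); c=f.x[:2]
        i=[r[b==k].min() for k in range(24) if (b==k).any()]
        print(n,m.sum(),"z",np.median(P[:,2]),"c",f.x,"inner",np.round(np.median(i),4))
# gauge & stand
g0=ray("top",380,208,0.03); print(g0)
for n in S:
    X=S[n]["X"].reshape(-1,3); near=np.hypot(*(X[:,:2]-g0[:2]).T)<.09
    m=near&(abs(X[:,2]-.028)<.004); r=cv2.minAreaRect(X[m][:,:2].astype(np.float32)*1000); print(n,"stand",m.sum(),r)
    for lo,hi in((.05,.09),(.09,.125),(.13,.142),(.142,.17)):
        q=X[near&(X[:,2]>lo)&(X[:,2]<hi)]; print(lo,len(q),q.mean(0) if len(q) else '',q.max(0)-q.min(0) if len(q) else '')
T=S["top"]["im"]; s=S["side"]["im"]
a=cv2.resize(T[170:250,200:420],None,fx=3.6,fy=3.6,interpolation=2)
b=np.hstack([cv2.resize(s[110:190,310:410],(396,310),interpolation=2),cv2.resize(s[200:350,270:370],(396,310),interpolation=2)])
cv2.imwrite("pics/c1.png",np.vstack([a,b]))
E
```

```text
A guess [0.57513777 0.02408496 0.075     ]
top 255 z 0.07468909622461206 c [0.57531192 0.02762039 0.03111096] inner 0.0182
side 395 z 0.07468969056378838 c [0.57109764 0.02749882 0.03155549] inner 0.0181
B guess [0.50257596 0.23164969 0.075     ]
top 213 z 0.073984826335874 c [0.50307527 0.23727318 0.03144918] inner 0.0225
side 501 z 0.07461747362002746 c [0.49887164 0.2372201  0.03174847] inner 0.0219
[ 0.53889723 -0.2072409   0.03      ]
top stand 568 ((542.534912109375, -207.83938598632812), (89.94425964355469, 91.36591339111328), 87.46549987792969)
0.05 13 [ 0.53705996 -0.20077147  0.06460163] [0.01424911 0.01508931 0.03794428]
0.09 18 [ 0.53764056 -0.1987758   0.10897867] [0.0196574  0.01592495 0.03170949]
0.13 4 [ 0.53809463 -0.1972468   0.13153697] [0.01151915 0.01067398 0.00273097]
0.142 52 [ 0.54242327 -0.20260228  0.15147785] [0.01996472 0.02087704 0.01240478]
side stand 640 ((537.6083984375, -207.58079528808594), (94.33570098876953, 90.84378814697266), 88.1484146118164)
0.05 58 [ 0.53777854 -0.19824553  0.06999612] [0.01295464 0.01062398 0.03913859]
0.09 91 [ 0.53749961 -0.19715125  0.10907752] [0.02034722 0.01865384 0.033111  ]
0.13 26 [ 0.53926618 -0.20041212  0.13260354] [0.01577015 0.01647487 0.0087132 ]
0.142 59 [ 0.53844905 -0.20094918  0.15054722] [0.02091503 0.02148249 0.00986655]
```

View pics/c1.png

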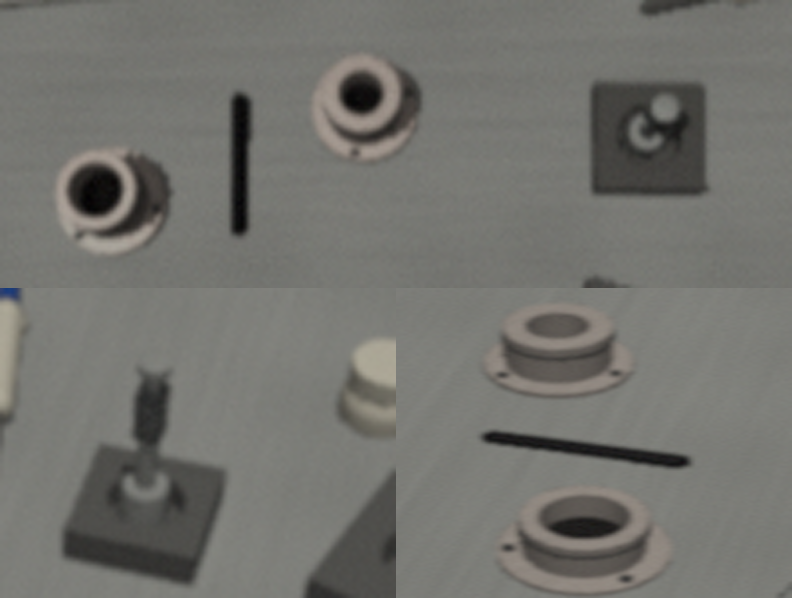

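Request:
drive_tool --jaw '[-1,-1,-1,-1,-1,-1,-1,-1]' --pt "1 -0.2 -0.9" --pt "2 -0.4 -1.8" --pt "2.8 -0.5 -2.5" --pt "3.6 -0.5 -3.2" --pt "4.4 -0.5 -3.8" --pt "5.1 -0.5 -4.5" --pt "5.8 -0.5 -5.1" --pt "6.5 -0.5 -5.7" --roll '[-0.2,-0.4,-0.6,-0.8,-1.0,-1.2,-1.5,-1.83]'

```text
t: 1.1
position: [0.4489, 0.1624, 0.2524]
tcp_rot: [-1.571, -0.0, 0.003]
contact_force: [1.5, 1.6, 0.2]
width: 0.0868
```

Request:
drive_tool --jaw '[-1,-1,-1,-1]' --pt "0.5 0 -0.8" --pt "1.0 0 -1.6" --pt "1.2 0 -1.95" --pt "1.2 0 -1.95" --roll '[0,0,0,0]'

```text
t: 1.6
position: [0.5207, 0.0457, 0.2518]
tcp_rot: [-1.571, 0.001, -0.002]
contact_force: [-0.3, -0.3, 0.3]
width: 0.0872
```

```bash
cat > look.py <<'E'
from h import *
import sys
s=read_state(); print(s["position"],s["tcp_rot"],s["joint_vel"].max())
im,d,X=cloud("wrist"); np.savez(sys.argv[1]+".npz",im=im,d=d,X=X); cv2.imwrite(f"pics/{sys.argv[1]}.png",im)
E
python3 look.py w1; python3 - <<'E'
from h import *
w=np.load("w1.npz");X=w["X"]
m=(abs(X[...,2]-.075)<.008)&(np.hypot(X[...,0]-.573,X[...,1]-.0276)<.05)
print(m.sum(),np.median(X[m][:,2])); M=m.astype(np.uint8)*255
cs,h=cv2.findContours(M,cv2.RETR_CCOMP,cv2.CHAIN_APPROX_NONE)
for c in cs:
    if len(c)>25:
        e=cv2.fitEllipse(c); p=ray("wrist",*e[0],.0747); print(len(c),e,p)
E
```

```text
[0.5207393  0.04569931 0.25183568] [-1.57081548e+00  1.29314411e-03 -2.48293145e-03] 0.04414911798928258
1524 0.07540166181473715
145 ((303.6337890625, 221.76284790039062), (49.81056213378906, 51.5377311706543), 95.14750671386719) [0.57048473 0.02892835 0.0747    ]
78 ((303.7384338378906, 221.74684143066406), (25.759740829467773, 29.632604598999023), 97.23876953125) [0.57046406 0.02905578 0.0747    ]
```

Request:
drive_tool --jaw '[-1,-1,-1,-1,-1,-1,-1]' --pt "-0.1 -0.2 -0.9" --pt "-0.2 -0.4 -1.8" --pt "-0.35 -0.4 -2.7" --pt "-0.4 -0.4 -3.6" --pt "-0.4 -0.4 -4.0" --pt "-0.4 -0.4 -4.0" --pt "-0.4 -0.4 -4.0" --roll '[0,0,0,0,0,0,0]'

```text
t: 2.52
position: [0.4967, -0.1911, 0.2764]
tcp_rot: [-1.57, 0.0, 0.002]
contact_force: [-0.1, 0.3, -0.1]
width: 0.0873
```

```bash
python3 look.py w2; python3 - <<'E'
from h import *
w=np.load("w2.npz");X=w["X"];im=w["im"]
near=np.hypot(X[...,0]-.54,X[...,1]+.204)<.08
for lo,hi in((.02,.034),(.035,.06),(.06,.088),(.12,.13),(.14,.16)):
    m=near&(X[...,2]>lo)&(X[...,2]<hi); q=X[m]
    if len(q)>5:
        r=cv2.minAreaRect(q[:,:2].astype(np.float32)*1000); print(lo,hi,len(q),q.mean(0),r)
K,R,c=pose("wrist"); p=(np.array([.54,-.204,.1])-c)@R; u,v=(K@p/p[2])[:2]; print(u,v)
u,v=int(u),int(v); cv2.imwrite("pics/w2c.png",cv2.resize(im[max(0,v-75):v+75,u-90:u+90],None,fx=4,fy=4,interpolation=2)); print(max(0,v-75),u-90)
E
```

```text
[ 0.49670885 -0.19106795  0.27639293] [-1.56992757e+00  2.15744514e-04  1.98711332e-03] 0.008150137945366422
0.02 0.034 2717 [ 0.53404991 -0.20770422  0.02833479] ((539.675537109375, -207.4628143310547), (89.35127258300781, 90.72260284423828), 88.07512664794922)
0.035 0.06 314 [ 0.5340862  -0.20285712  0.04655096] ((536.7468872070312, -203.1183319091797), (31.990528106689453, 26.907005310058594), 86.82235717773438)
0.06 0.088 55 [ 0.53458735 -0.2027603   0.07163442] ((535.5733032226562, -203.06553649902344), (13.255006790161133, 5.357590675354004), 85.69969177246094)
0.12 0.13 47 [ 0.53152575 -0.20179653  0.12488245] ((531.6671142578125, -202.28988647460938), (17.812131881713867, 2.278754711151123), 84.63076782226562)
0.14 0.16 342 [ 0.53891171 -0.20306932  0.15209699] ((539.7303466796875, -202.7460174560547), (20.981210708618164, 20.89997673034668), 0.015470325015485287)
307.49004127079627 216.22967107059924
141 217
```

View pics/w2c.png

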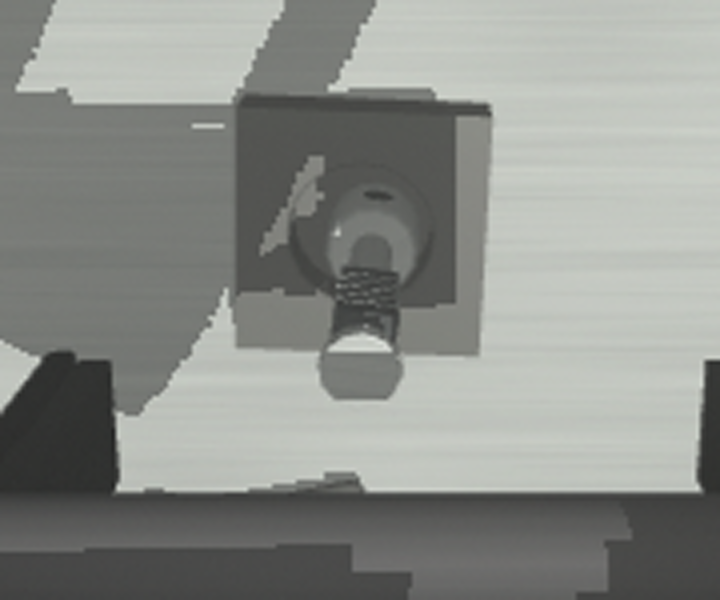

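```bash
python3 - <<'E'
from h import *
X=np.load("w2.npz")["X"].reshape(-1,3)
near=np.hypot(X[...,0]-.54,X[...,1]+.204)<.03
q=X[near&(X[:,2]>.088)&(X[:,2]<.127)]; print(len(q),q.min(0),q.max(0))
print(cv2.minAreaRect(q[:,:2].astype(np.float32)*1000)); 
v=cv2.fitLine(q[:,:2].astype(np.float32)*1000,cv2.DIST_HUBER,0,.01,.01).ravel(); print(v,np.degrees(np.arctan2(v[1],v[0])))
t=X[near&(X[:,2]>.1505)&(X[:,2]<.156)]; print(cv2.minEnclosingCircle(t[:,:2].astype(np.float32)*1000))
h=X[near&(X[:,2]>.035)&(X[:,2]<.06)]; print(cv2.minEnclosingCircle(h[:,:2].astype(np.float32)*1000))
E
```

```text
148 [ 0.52986931 -0.21107044  0.09233272] [ 0.53321696 -0.19357385  0.12657577]
((531.4256591796875, -202.27432250976562), (17.689767837524414, 1.2613779306411743), 82.24261474609375)
[ 1.2719056e-01  9.9187827e-01  5.3152124e+02 -2.0105298e+02] 82.69272
((540.0421142578125, -203.0653076171875), 10.832648277282715)
((539.6437377929688, -203.3734588623047), 16.41022300720215)
```

Request:
drive_tool --jaw '[-1,-1,-1,-1,-1,-1]' --pt "0.4 0.6 -0.1" --pt "0.72 1.2 -0.2" --pt "0.72 1.2 -0.2" --pt "0.72 1.2 -0.2" --pt "0.72 1.2 -0.2" --pt "0.72 1.2 -0.2" --roll '[0.4,0.75,0.75,0.75,0.75,0.75]'

```text
t: 3.32
position: [0.5403, -0.2049, 0.2063]
tcp_rot: [-1.572, -0.002, -0.13]
contact_force: [-0.5, -0.7, -0.2]
width: 0.0871
```

```bash
python3 look.py w3; python3 - <<'E'
from h import *
X=np.load("w3.npz")["X"].reshape(-1,3)
near=np.hypot(X[...,0]-.54,X[...,1]+.204)<.03
t=X[near&(X[:,2]>.1495)&(X[:,2]<.156)]; print(len(t));print(cv2.minEnclosingCircle(t[:,:2].astype(np.float32)*1000), np.median(t[:,2]))
q=X[near&(X[:,2]>.088)&(X[:,2]<.127)]; print(len(q),cv2.minAreaRect(q[:,:2].astype(np.float32)*1000)) 
E
```

```text
[ 0.54026736 -0.20492804  0.20627398] [-1.57178248 -0.00244619 -0.12994366] 0.007582030772084432
585
((540.1446533203125, -202.92391967773438), 10.918469429016113) 0.1524585081676523
194 ((531.4765014648438, -202.06919860839844), (18.309228897094727, 2.066014051437378), 85.5162582397461)
```

Request:
drive_tool --jaw '[-1,-1,-1,-1,-1]' --pt "0 0.7 0.03" --pt "0 1.4 0.03" --pt "0 1.9 0.03" --pt "0 1.9 0.03" --pt "0 1.9 0.03" --roll '[0,0,0,0,0]'

```text
t: 4.0
position: [0.541, -0.2035, 0.0922]
tcp_rot: [-1.572, -0.002, -0.13]
contact_force: [0.2, 0.6, 0.6]
width: 0.0869
```

Request:
drive_tool --jaw '[0.6,0.6,0.6,1,1,1,1,1]' --pt "0 0 0" --pt "0 0 0" --pt "0 0 0" --pt "0 0 0" --pt "0 0 0" --pt "0 0 0" --pt "0 0 0" --pt "0 0 0" --roll '[0,0,0,0,0,0,0,0]' --newtons 20

```text
t: 5.0
position: [0.5401, -0.203, 0.0905]
tcp_rot: [-1.571, 0.0, -0.13]
contact_force: [-0.4, -1.3, -0.1]
width: 0.018
```

Request:
drive_tool --jaw '[1,1,1,1,1,1,1,1]' --pt "0 -0.3 0" --pt "0 -1.0 0" --pt "0 -1.8 0" --pt "0 -2.0 0.6" --pt "0 -2.0 1.4" --pt "0 -2.0 2.2" --pt "0 -2.0 3.0" --pt "0 -2.0 3.5" --roll '[0,0,0,0,0,0,0,0]'

```text
t: 6.0
position: [0.5672, 0.0076, 0.2113]
tcp_rot: [-1.57, -0.0, -0.129]
contact_force: [-0.1, 0.4, -3.4]
width: 0.0176
```

Request:
drive_tool --jaw '[1,1,1,1,1]' --pt "0.02 0 0.2" --pt "0.02 0 0.4" --pt "0.02 0 0.4" --pt "0.02 0 0.4" --pt "0.02 0 0.4" --roll '[0,0,0,0,0]'

```text
t: 6.62
position: [0.5717, 0.028, 0.2105]
tcp_rot: [-1.571, 0.0, -0.131]
contact_force: [0.3, 0.5, -3.3]
width: 0.0179
```

```bash
python3 look.py w4; cat > meas.py <<'E'
from h import *
import sys
from scipy.optimize import least_squares
X=np.load(sys.argv[1]+".npz")["X"].reshape(-1,3); p=read_state()["position"]; print(p)
d=np.hypot(X[:,0]-.572,X[:,1]-.028)
q=X[(d<.045)&(abs(X[:,2]-.075)<.004)]; h=cv2.convexHull((q[:,:2]*1000).astype(np.float32))[:,0]
f=least_squares(lambda v:np.hypot(*(h-v[:2]).T)-32,[572,28],loss="soft_l1"); print("ring",len(q),f.x,np.hypot(*(h-f.x).T).round(1))
z0=p[2]-.0845
for lo,hi in((0.028,.039),(.043,.083),(.087,.123),(.143,.149)):
    g=X[(np.hypot(X[:,0]-p[0],X[:,1]-p[1])<.03)&(X[:,2]>z0+lo)&(X[:,2]<z0+hi)]
    if len(g)>5: print(lo,len(g),g.mean(0)*1000,cv2.minAreaRect((g[:,:2]*1000).astype(np.float32)))
E
python3 meas.py w4; python3 -c "
from h import *
im=np.load('w4.npz')['im'];cv2.imwrite('pics/w4c.png',cv2.resize(im[130:330,200:420],None,fx=3,fy=3))"
```

```text
[0.57167265 0.02804071 0.21049572] [-1.57101630e+00  1.18015909e-04 -1.31456266e-01] 0.004199857384788135
[0.57167332 0.02817619 0.21049087]
ring 1422 [572.95343316  27.42528008] [30.6 32.1 31.4 31.3 31.4 31.5 31.5 31.  31.4 31.6 31.9 31.8 31.7 31.6
 32.1 32.  31.9 32.1 32.  31.8 32.1 32.  31.8 31.8 31.9 31.9 31.9 31.7
 31.9 31.6 31.4 31.5 31.3 31.2 31.4 31.4 31.8 31.7 30.9]
0.028 203 [559.8859351   30.1829057  160.28088068] ((567.7876586914062, 29.798423767089844), (32.272499084472656, 24.55077362060547), 64.19847106933594)
0.043 384 [566.44757574  28.90950765 187.94143667] ((570.57177734375, 27.873577117919922), (24.589744567871094, 12.282744407653809), 67.50836944580078)
0.087 2151 [561.8444331   29.56639729 232.7776417 ] ((562.6988525390625, 29.61981201171875), (39.76697540283203, 7.432888984680176), 82.64156341552734)
0.143 1482 [568.14790592  28.88661876 272.36064955] ((567.9124145507812, 28.89132308959961), (27.740629196166992, 15.563006401062012), 82.78092193603516)
```

View pics/w4c.png

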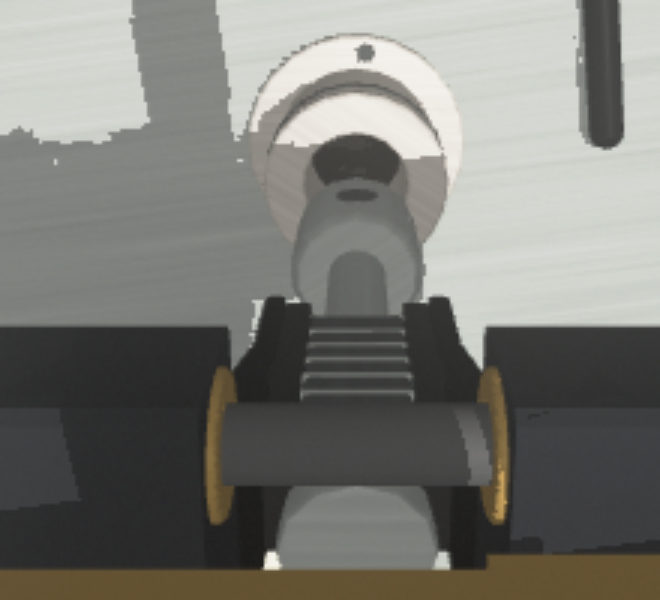

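```bash
cat > axis.py <<'E'
from h import *
import sys
from scipy.optimize import least_squares
X=np.load(sys.argv[1]+".npz")["X"].reshape(-1,3); p=read_state()["position"]; z0=p[2]-.0845
for lo,hi,r in((0.008,.038,16.5),(.0385,.0435,0),(.045,.083,7)):
    g=X[(np.hypot(X[:,0]-p[0],X[:,1]-p[1])<.03)&(X[:,2]>z0+lo)&(X[:,2]<z0+hi)]*1000
    if r: f=least_squares(lambda v:np.hypot(*(g[:,:2]-v).T)-r,p[:2]*1000,loss="soft_l1"); print(lo,len(g),f.x,np.abs(f.fun).mean() if 0 else f.cost)
    else: print("top",len(g),cv2.minEnclosingCircle(g[:,:2].astype(np.float32)),np.median(g[:,2])-z0*1000)
E
python3 axis.py w4
```

```text
0.008 368 [572.23538973  28.02272131] 15.286105099857943
top 868 ((571.7017822265625, 28.04423713684082), 16.3812198638916) 41.40164014226659
0.045 362 [572.10530537  28.0931609 ] 6.3335371192630605
```

Request:
drive_tool --jaw '[1,1,1,1,1]' --pt "0.017 0.3 -0.01" --pt "0.017 0.65 -0.01" --pt "0.017 0.65 -0.01" --pt "0.017 0.65 -0.01" --pt "0.017 0.65 -0.01" --roll '[0,0,0,0,0]'

```text
t: 7.3
position: [0.5733, 0.0281, 0.1725]
tcp_rot: [-1.571, -0.002, -0.13]
contact_force: [-0.2, -0.9, -2.7]
width: 0.0179
```

```bash
python3 look.py w5; python3 axis.py w5; python3 - <<'E'
from h import *
from scipy.optimize import least_squares
for n in("w4","w5"):
    X=np.load(n+".npz")["X"]*1000
    im=np.load(n+".npz")["im"]
    m=(np.hypot(X[...,0]-572,X[...,1]-28)<45)&(abs(X[...,2]-75)<4)
    q=X[m][:,:2]
    # outer edge: farthest per angular bin; inner: nearest
    c=np.array([572.5,27.7])
    for _ in range(4):
        e=q-c; r=np.hypot(*e.T); b=(np.arctan2(e[:,1],e[:,0])//np.radians(6)).astype(int)
        ks=[k for k in set(b) if (b==k).sum()>4]
        o=np.array([q[b==k][r[b==k].argmax()] for k in ks]); i=np.array([q[b==k][r[b==k].argmin()] for k in ks])
        f=least_squares(lambda v:np.hypot(*(o-v[:2]).T)-v[2],[*c,32],loss="soft_l1"); c=f.x[:2]
    ri=np.hypot(*(i-c).T); i=i[ri<21]
    fi=least_squares(lambda v:np.hypot(*(i-v[:2]).T)-v[2],[*c,18],loss="soft_l1")
    print(n,"outer",f.x,len(ks),"inner",fi.x,len(i),np.abs(fi.fun).max())
    a=np.degrees(np.arctan2(*(i-fi.x[:2]).T[::-1])); print(a.min(),a.max())
E
```

```text
[0.57332421 0.02810709 0.17248128] [-1.57073002 -0.00169618 -0.13030624] 0.0005355460887288042
0.008 379 [573.98512199  28.07321371] 16.255860460464564
top 878 ((573.6331787109375, 28.106674194335938), 16.40492057800293) 41.33930446341891
0.045 359 [573.76716028  28.14774655] 6.689792356294365
w4 outer [572.52196152  27.48423378  31.4658987 ] 44 inner [572.90550134  27.54347832  18.22599603] 40 1.836807800153192
-177.1809210656024 176.46839261362751
w5 outer [572.61907331  27.53422352  31.58868339] 46 inner [573.17415931  27.53085217  18.3825774 ] 39 1.7583202831474942
-176.83879217073758 174.73056578737393
```

Request:
drive_tool --jaw '[1,1,1,1,1,1,1]' --pt "-0.014 0 -0.012" --pt "-0.014 0.1 -0.012" --pt "-0.014 0.17 -0.012" --pt "-0.014 0.23 -0.012" --pt "-0.014 0.29 -0.012" --pt "-0.014 0.33 -0.012" --pt "-0.014 0.33 -0.012" --roll '[0,0,0,0,0,0,0]'

```text
t: 8.22
position: [0.5716, 0.0276, 0.1515]
tcp_rot: [-1.571, 0.0, -0.13]
contact_force: [0.5, -0.2, -3.3]
width: 0.0178
```

Request:
drive_tool --jaw '[1,1,1,1,1,1]' --pt "0.01 0.06 0" --pt "0.01 0.13 0" --pt "0.01 0.19 0" --pt "0.01 0.25 0" --pt "0.01 0.3 0" --pt "0.01 0.33 0" --roll '[0,0,0,0,0,0]'

```text
t: 8.98
position: [0.5722, 0.0275, 0.1317]
tcp_rot: [-1.571, 0.0, -0.13]
contact_force: [-0.1, -0.3, -4.2]
width: 0.0182
```

Request:
drive_tool --jaw '[1,1,1,1]' --pt "0 0.03 0" --pt "0 0.06 0" --pt "0 0.09 0" --pt "0 0.09 0" --roll '[0,0,0,0]' --newtons 10

```text
t: 9.48
position: [0.5722, 0.0275, 0.1263]
tcp_rot: [-1.571, 0.0, -0.13]
contact_force: [0.4, -0.9, -3.4]
width: 0.018
```

Foot ≈ 0.042; from here feel in small steps.

Request:
drive_tool --jaw '[1,1,1]' --pt "0 0.02 0" --pt "0 0.04 0" --pt "0 0.04 0" --roll '[0,0,0]'

```text
t: 9.85
position: [0.5722, 0.0275, 0.124]
tcp_rot: [-1.571, 0.0, -0.13]
contact_force: [-0.8, 0.0, -3.3]
width: 0.0179
```

Request:
drive_tool --jaw '[1,1,1]' --pt "0 0.02 0" --pt "0 0.04 0" --pt "0 0.04 0" --roll '[0,0,0]'

```text
t: 10.22
position: [0.5722, 0.0275, 0.1215]
tcp_rot: [-1.571, 0.0, -0.13]
contact_force: [0.4, -0.6, -3.1]
width: 0.018
```

Request:
drive_tool --jaw '[1,1,1]' --pt "0 0.02 0" --pt "0 0.04 0" --pt "0 0.04 0" --roll '[0,0,0]'

```text
t: 10.6
position: [0.5722, 0.0275, 0.1192]
tcp_rot: [-1.571, 0.0, -0.13]
contact_force: [0.5, -1.1, -3.0]
width: 0.0179
```

Request:
drive_tool --jaw '[1,1,1]' --pt "0 0.02 0" --pt "0 0.04 0" --pt "0 0.04 0" --roll '[0,0,0]'

```text
t: 10.98
position: [0.5722, 0.0275, 0.1167]
tcp_rot: [-1.571, 0.0, -0.13]
contact_force: [0.3, -0.8, -4.6]
width: 0.0184
```

Request:
drive_tool --jaw '[1,1,1]' --pt "0 0.02 0" --pt "0 0.04 0" --pt "0 0.04 0" --roll '[0,0,0]'

```text
t: 11.35
position: [0.5722, 0.0275, 0.1144]
tcp_rot: [-1.571, 0.0, -0.13]
contact_force: [-0.4, -0.5, -3.6]
width: 0.0178
```

Request:
drive_tool --jaw '[1,1,1]' --pt "0 0.02 0" --pt "0 0.04 0" --pt "0 0.04 0" --roll '[0,0,0]'

```text
t: 11.72
position: [0.5723, 0.0275, 0.1121]
tcp_rot: [-1.571, 0.0, -0.13]
contact_force: [-0.7, 0.1, -3.0]
width: 0.0174
```

Request:
drive_tool --jaw '[1,1,1]' --pt "0 0.02 0" --pt "0 0.04 0" --pt "0 0.04 0" --roll '[0,0,0]'

```text
t: 12.1
position: [0.5729, 0.0274, 0.1108]
tcp_rot: [-1.571, -0.001, -0.13]
contact_force: [-2.4, 0.4, 5.3]
width: 0.018
```

Request:
drive_tool --jaw '[1,1,1]' --pt "0 -0.02 0" --pt "0 -0.025 0" --pt "0 -0.025 0" --roll '[0,0,0]'

```text
t: 12.48
position: [0.5727, 0.0275, 0.1113]
tcp_rot: [-1.571, -0.001, -0.13]
contact_force: [0.8, 0.1, 1.4]
width: 0.0178
```

Request:
drive_tool --jaw '[0,-0.6,-1,-1,-1,-1]' --pt "0 0 0" --pt "0 0 0" --pt "0 0 0" --pt "0 0 0" --pt "0 0 0" --pt "0 0 0" --roll '[0,0,0,0,0,0]'

```text
t: 13.22
position: [0.5723, 0.0275, 0.1112]
tcp_rot: [-1.571, 0.0, -0.13]
contact_force: [0.6, -0.4, -0.4]
width: 0.07
```

Request:
drive_tool --jaw '[-1,-1,-1,-1,-1,-1]' --pt "0 -0.3 0" --pt "0 -1 0" --pt "0 -1.8 0" --pt "0 -1.9 0" --pt "0 -1.9 0" --pt "0 -1.9 0" --roll '[0,0,0,0,0,0]'

```text
t: 13.98
position: [0.5713, 0.0276, 0.2237]
tcp_rot: [-1.571, 0.003, -0.13]
contact_force: [-0.2, 0.2, -0.3]
width: 0.0869
```

```bash
python3 look.py w6; python3 - <<'E'
from h import *
w=np.load("w6.npz");X=w["X"].reshape(-1,3)
near=np.hypot(X[...,0]-.5725,X[...,1]-.0275)<.03
t=X[near&(X[:,2]>.165)&(X[:,2]<.19)]; print(len(t),cv2.minEnclosingCircle(t[:,:2].astype(np.float32)*1000), np.median(t[:,2]))
t=t[t[:,2]>np.median(t[:,2])-.002]; print(t.mean(0))
A=np.c_[t[:,:2]-t[:,:2].mean(0),np.ones(len(t))]; print(np.linalg.lstsq(A,t[:,2],rcond=None)[0])
q=X[near&(X[:,2]>.115)&(X[:,2]<.15)]; print(len(q),cv2.minAreaRect(q[:,:2].astype(np.float32)*1000)) 
cv2.imwrite("pics/w6c.png",cv2.resize(w["im"][150:350,200:420],None,fx=3,fy=3))
E
```

```text
[0.57134704 0.02756631 0.22374992] [-1.57092262  0.00260993 -0.1303695 ] 0.008225811323133034
633 ((572.7731323242188, 27.749860763549805), 10.998392105102539) 0.1734982090844903
[0.5724341  0.02750334 0.17350931]
[ 0.00826282 -0.00547062  0.17350931]
215 ((564.4193115234375, 28.545345306396484), (18.175540924072266, 1.6254504919052124), 81.5649642944336)
```

View pics/w6c.png

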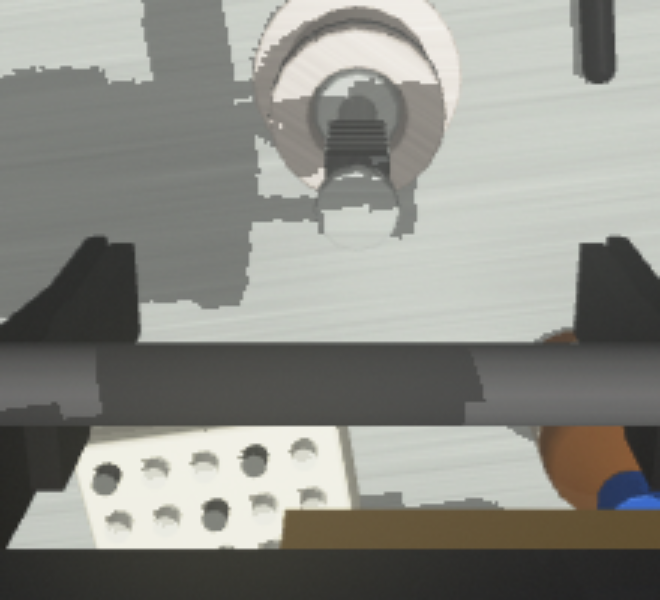

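Request:
drive_tool --jaw '[1,1,1,1,1,1,1,1]' --pt "0.02 0 0" --pt "0.02 0 0" --pt "0.02 0 0" --pt "0.02 0 0" --pt "0.02 0.3 0" --pt "0.02 0.6 0" --pt "0.02 0.7 0" --pt "0.02 0.7 0" --roll '[0,0,0,0,0,0,0,0]' --newtons 30

```text
t: 15.02
position: [0.5728, 0.0274, 0.182]
tcp_rot: [-1.571, 0.002, -0.13]
contact_force: [0.2, 0.5, 0.3]
width: 0.0149
```

Request:
drive_tool --jaw '[1,1,1]' --pt "0 0 0" --pt "0 0 0" --pt "0 0 0" --roll '[0,0,0]'

```text
t: 15.4
position: [0.5738, 0.0273, 0.1838]
tcp_rot: [-1.571, -0.001, -0.13]
contact_force: [-0.2, -0.4, -0.1]
width: 0.0004
```

Request:
drive_tool --jaw '[1,1,1,1]' --pt "-0.01 0.05 0" --pt "-0.015 0.1 0" --pt "-0.015 0.13 0" --pt "-0.015 0.13 0" --roll '[0,0,0,0]'

```text
t: 15.9
position: [0.5724, 0.0275, 0.1751]
tcp_rot: [-1.571, 0.001, -0.13]
contact_force: [-0.6, 0.1, -0.1]
width: 0.0002
```

Request:
drive_tool --jaw '[1,1,1]' --pt "0 0.02 0" --pt "0 0.03 0" --pt "0 0.03 0" --roll '[0,0,0]'

```text
t: 16.27
position: [0.5726, 0.0275, 0.1736]
tcp_rot: [-1.571, 0.0, -0.13]
contact_force: [-0.6, 0.0, -0.2]
width: 0.0007
```

Request:
drive_tool --jaw '[1,1,1]' --pt "0 0.015 0" --pt "0 0.03 0" --pt "0 0.03 0" --roll '[0,0,0]'

```text
t: 16.65
position: [0.5729, 0.0275, 0.1722]
tcp_rot: [-1.571, -0.001, -0.13]
contact_force: [0.1, 0.3, 2.3]
width: 0.0005
```

Request:
drive_tool --jaw '[1,1]' --pt "0 0.015 0" --pt "0 0.015 0" --roll '[0,0]'

```text
t: 16.9
position: [0.5731, 0.0274, 0.1716]
tcp_rot: [-1.571, -0.001, -0.13]
contact_force: [-0.6, -0.6, 5.5]
width: 0.0002
```

Request:
drive_tool --jaw '[1,1]' --pt "0 0.015 0" --pt "0 0.015 0" --roll '[0,0]'

```text
t: 17.15
position: [0.5731, 0.0274, 0.1708]
tcp_rot: [-1.571, -0.001, -0.13]
contact_force: [1.0, 0.7, 5.6]
width: 0.0005
```

Request:
drive_tool --jaw '[1,1]' --pt "0 0.01 0" --pt "0 0.01 0" --roll '[0,0]'

```text
t: 17.4
position: [0.5731, 0.0274, 0.1703]
tcp_rot: [-1.571, -0.001, -0.13]
contact_force: [-0.6, 0.2, 5.6]
width: 0.0008
```

Request:
drive_tool --jaw '[1,1]' --pt "0 0.01 0" --pt "0 0.01 0" --roll '[0,0]'

```text
t: 17.65
position: [0.5732, 0.0274, 0.1697]
tcp_rot: [-1.571, -0.001, -0.13]
contact_force: [0.5, 0.5, 6.1]
width: 0.0005
```

Request:
drive_tool --jaw '[1,1]' --pt "0 0.01 0" --pt "0 0.01 0" --roll '[0,0]'

```text
t: 17.9
position: [0.5732, 0.0274, 0.1693]
tcp_rot: [-1.571, -0.002, -0.13]
contact_force: [-0.8, -0.5, 6.4]
width: 0.0002
```

Request:
drive_tool --jaw '[1,1]' --pt "0 0.01 0" --pt "0 0.01 0" --roll '[0,0]'

```text
t: 18.15
position: [0.5733, 0.0274, 0.1689]
tcp_rot: [-1.571, -0.002, -0.13]
contact_force: [-1.0, 0.1, 8.1]
width: 0.0008
```

Request:
drive_tool --jaw '[1,1]' --pt "0 0.007 0" --pt "0 0.007 0" --roll '[0,0]'

```text
t: 18.4
position: [0.5735, 0.0274, 0.1688]
tcp_rot: [-1.571, -0.002, -0.13]
contact_force: [-0.9, -0.1, 8.7]
width: 0.0005
```

```bash
python3 -c "
from h import *
for i in range(4):
    s=read_state(); print(s['contact_force'],s['position']); camera('side')"
```

```text
[-0.85948115 -0.09857202  8.68690058] [0.57345852 0.02742153 0.16875265]
[-0.66636856  0.72229448  8.15326327] [0.57345935 0.02738729 0.16875581]
[-1.8850224   0.76193032  8.71509204] [0.57344645 0.02739518 0.16875465]
[-1.43102679  0.96769834  8.65505267] [0.57342782 0.02741838 0.16873441]
```

Request:
drive_tool --jaw '[1,1,1]' --pt "0 0.008 0" --pt "0 0.008 0" --pt "0 0.008 0" --roll '[0,0,0]'

```text
t: 18.98
position: [0.5735, 0.0274, 0.1684]
tcp_rot: [-1.571, -0.002, -0.13]
contact_force: [-1.5, 0.3, 8.2]
width: 0.0005
```

```bash
python3 -c "
from h import *
for i in range(3):
    s=read_state(); print(s['contact_force'],s['position']); camera('side')"
```

```text
[-1.45528955  0.28018065  8.19852922] [0.5734522  0.0274055  0.16838499]
[-2.30945276  0.43009539  9.26875407] [0.57345492 0.02741483 0.16840193]
[-2.47874526 -0.89189353  8.71623452] [0.57344897 0.02741246 0.16841046]
```

Request:
drive_tool --jaw '[1,1,1]' --pt "0 0.008 0" --pt "0 0.008 0" --pt "0 0.008 0" --roll '[0,0,0]'

```text
t: 19.5
position: [0.5737, 0.0274, 0.1683]
tcp_rot: [-1.571, -0.003, -0.13]
contact_force: [-1.7, 0.1, 10.7]
width: 0.0008
```

```bash
python3 -c "
from h import *
for i in range(3):
    s=read_state(); print(s['contact_force'],s['position']); camera('side')"
```

```text
[-1.6583059   0.12277779 10.71281718] [0.57365851 0.02740402 0.16829248]
[-2.64817774  0.17326224 10.45677745] [0.57365869 0.02737506 0.1683039 ]
[-1.68390015 -0.54157946 10.81930015] [0.57365292 0.02740581 0.1682866 ]
```

Request:
drive_tool --jaw '[1,1,1,1,1,1,1,1]' --pt "-0.015 -0.06 0" --pt "-0.015 -0.12 0" --pt "-0.015 -0.3 0" --pt "-0.015 -0.7 0" --pt "-0.015 -0.9 0" --pt "-0.015 -0.9 0" --pt "-0.015 -0.9 0" --pt "-0.015 -0.9 0" --roll '[0,0,0,0,0,0,0,0]'

```text
t: 20.65
position: [0.5711, 0.0276, 0.2191]
tcp_rot: [-1.571, 0.002, -0.13]
contact_force: [-0.5, -0.7, -0.2]
width: 0.0005
```

Request:
drive_tool --jaw '[-1,-1,-1,-1,-1,-1]' --pt "0 0 0" --pt "0 0 0" --pt "0 0 0" --pt "0 0 0" --pt "0 0 0" --pt "0 0 0" --roll '[0,0,0,0,0,0]'

```text
t: 21.4
position: [0.5717, 0.0276, 0.2203]
tcp_rot: [-1.571, -0.0, -0.13]
contact_force: [-0.2, -0.5, -0.4]
width: 0.0527
```

```bash
python3 look.py w7; python3 - <<'E'
from h import *
w=np.load("w7.npz");X=w["X"].reshape(-1,3)
near=np.hypot(X[...,0]-.5725,X[...,1]-.0275)<.03
t=X[near&(X[:,2]>.165)&(X[:,2]<.19)]; print(len(t),cv2.minEnclosingCircle(t[:,:2].astype(np.float32)*1000), np.median(t[:,2]))
t=t[t[:,2]>np.median(t[:,2])-.002]
A=np.c_[t[:,:2]-t[:,:2].mean(0),np.ones(len(t))]; print(np.linalg.lstsq(A,t[:,2],rcond=None)[0])
q=X[near&(X[:,2]>.115)&(X[:,2]<.15)]; print(len(q),cv2.minAreaRect(q[:,:2].astype(np.float32)*1000)) 
E
```

```text
[0.5717355  0.02758628 0.22029603] [-1.57078017e+00 -8.00795916e-05 -1.30289195e-01] 0.002360164980888767
658 ((572.81298828125, 27.512317657470703), 10.88174819946289) 0.1734331930186347
[0.01292797 0.00328713 0.17351581]
221 ((564.090576171875, 28.63946533203125), (18.324575424194336, 1.403374433517456), 82.8635025024414)
```

Request:
drive_tool --jaw '[-1,-1,-1,-1,-1,-1,-1,-1]' --pt "0.015 0 0" --pt "0.015 0 0" --pt "0.015 0.5 0" --pt "0.015 1.2 0" --pt "0.015 1.7 0" --pt "0.015 1.8 0" --pt "0.015 1.8 0" --pt "0.015 1.8 0" --roll '[0,0,0,0,0,0,0,0]'

```text
t: 22.45
position: [0.574, 0.0274, 0.1141]
tcp_rot: [-1.571, -0.003, -0.13]
contact_force: [-0.1, 0.5, 1.0]
width: 0.087
```

Request:
drive_tool --jaw '[0.5,0.5,0.5,0.5,1,1,1,1]' --pt "0 0 0" --pt "0 0 0" --pt "0 0 0" --pt "0 0 0" --pt "0 0 0" --pt "0 0 0" --pt "0 0 0" --pt "0 0 0" --roll '[0,0,0,0,0,0,0,0]' --newtons 15

```text
t: 23.45
position: [0.5726, 0.0274, 0.1122]
tcp_rot: [-1.571, 0.0, -0.13]
contact_force: [0.2, -0.6, -0.7]
width: 0.018
```

Request:
drive_tool --jaw '[1,1,1,1,1,1,1,1]' --pt "0 -0.01 0" --pt "0 -0.03 0" --pt "0 -0.06 0" --pt "0 -0.09 0" --pt "0 -0.12 0" --pt "0 -0.15 0" --pt "0 -0.18 0" --pt "0 -0.21 0" --roll '[0,0,0,0,0,0,0,0]'

```text
t: 24.45
position: [0.5725, 0.0275, 0.1249]
tcp_rot: [-1.571, 0.0, -0.13]
contact_force: [0.2, -0.0, -4.0]
width: 0.0178
```

Request:
drive_tool --jaw '[1,1,1,1,1,1,1,1]' --pt "0 -0.03 0" --pt "0 -0.06 0" --pt "0 -0.09 0" --pt "0 -0.12 0" --pt "0 -0.15 0" --pt "0 -0.18 0" --pt "0 -0.21 0" --pt "0 -0.24 0" --roll '[0,0,0,0,0,0,0,0]'

```text
t: 25.45
position: [0.5726, 0.0275, 0.1393]
tcp_rot: [-1.571, 0.0, -0.13]
contact_force: [-0.7, 0.5, -3.7]
width: 0.0175
```

Request:
drive_tool --jaw '[1,1,1,1,1,1,1,1]' --pt "0 -0.05 0" --pt "0 -0.1 0" --pt "0 -0.2 0" --pt "0 -0.35 0" --pt "0 -0.6 0" --pt "0 -0.9 0" --pt "0 -1.1 0" --pt "0 -1.1 0" --roll '[0,0,0,0,0,0,0,0]'

```text
t: 26.45
position: [0.5737, 0.0274, 0.2072]
tcp_rot: [-1.571, -0.003, -0.13]
contact_force: [0.6, -0.7, -3.2]
width: 0.018
```

```bash
python3 look.py w8; python3 axis.py w8; python3 - <<'E'
from h import *
s,_=camera("side"); cv2.imwrite("pics/s8.png",s)
p=read_state()["position"]; K,R,c=pose("side"); q=(np.array([p[0],p[1],p[2]-.05])-c)@R; u,v=(K@q/q[2])[:2].astype(int); print(u,v)
w=np.load("w8.npz")["im"]
cv2.imwrite("pics/w8c.png",np.hstack([cv2.resize(s[max(v-50,0):v+50,u-50:u+50],(400,400),interpolation=2),cv2.resize(w[180:280,250:350],(400,400),interpolation=2)]))
E
```

```text
[0.57365651 0.02736575 0.20719836] [-1.57067081 -0.00331115 -0.13028581] 0.031784557747120475
0.008 358 [574.4570494   27.34672129] 21.424587202794903
top 866 ((573.7232666015625, 27.462480545043945), 16.287260055541992) 41.93626426567678
0.045 366 [574.22350078  27.44132741] 8.095250653725527
309 194
```

View pics/w8c.png

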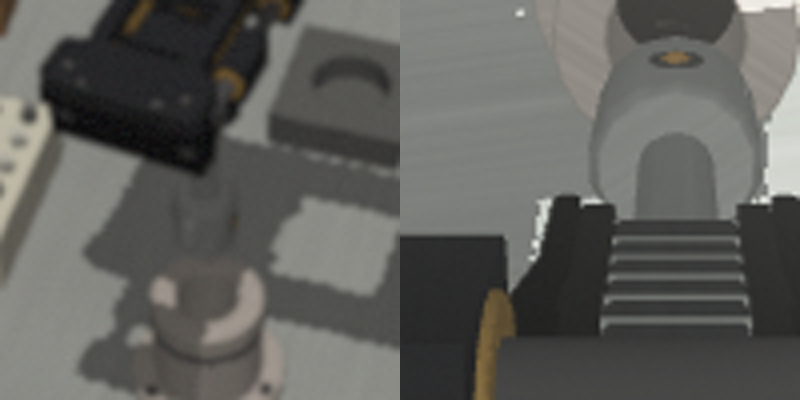

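Request:
drive_tool --jaw '[1,1,1,1,1,1,1,1]' --pt "0 0 -0.4" --pt "0 0 -1.1" --pt "0 0 -1.9" --pt "0 0 -2.7" --pt "-0.03 0 -3.4" --pt "-0.03 0 -3.8" --pt "-0.03 0 -3.93" --pt "-0.03 0 -3.93" --roll '[0,0,0,0,0,0,0,0]'

```text
t: 27.55
position: [0.5399, -0.2058, 0.2045]
tcp_rot: [-1.57, 0.001, -0.131]
contact_force: [0.3, 0.3, -3.2]
width: 0.0183
```

Request:
drive_tool --jaw '[1,1,1,1,1,1]' --pt "0 0 0" --pt "0 0 0" --pt "0 0.4 0" --pt "0 0.8 0" --pt "0 1.1 0" --pt "0 1.1 0" --roll '[0,0,0,0,0,0]'

```text
t: 28.3
position: [0.5391, -0.2051, 0.1375]
tcp_rot: [-1.569, 0.003, -0.13]
contact_force: [-0.0, -0.0, -3.0]
width: 0.0177
```

```bash
python3 look.py w9; python3 axis.py w9; python3 - <<'E'
from h import *
X=np.load("w9.npz")["X"].reshape(-1,3)
m=(np.hypot(X[:,0]-.54,X[:,1]+.207)<.08)&(abs(X[:,2]-.028)<.004); print(m.sum(),cv2.minAreaRect(X[m][:,:2].astype(np.float32)*1000),np.median(X[m][:,2]))
cv2.imwrite("pics/w9c.png",cv2.resize(np.load("w9.npz")["im"][130:330,200:420],None,fx=3,fy=3))
E
```

```text
[ 0.53911545 -0.20510584  0.13747778] [-1.56945651  0.00333877 -0.12973815] 0.012872180983807517
0.008 502 [ 539.68961552 -204.99989935] 103.9046815611595
top 693 ((538.5952758789062, -204.80178833007812), 15.225266456604004) 39.57454720880881
0.045 343 [ 539.54971955 -204.97002507] 13.273729675805233
5304 ((539.7379150390625, -207.64907836914062), (90.22799682617188, 90.56837463378906), 88.1162338256836) 0.02860387891581878
```

View pics/w9c.png

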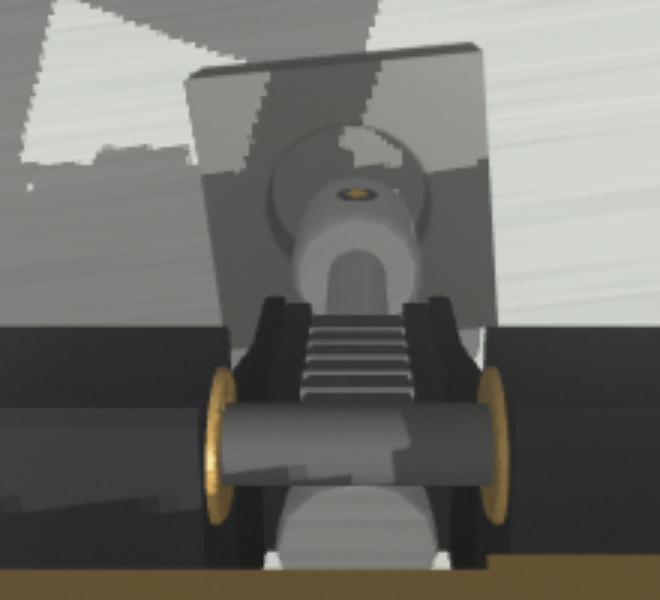

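Request:
drive_tool --jaw '[1,1,1,1,1,1,1]' --pt "0 0 -0.03" --pt "0 0.15 -0.03" --pt "0 0.35 -0.03" --pt "0 0.55 -0.03" --pt "0 0.67 -0.03" --pt "0 0.67 -0.03" --pt "0 0.67 -0.03" --roll '[0,0,0,0,0,0,0]' --newtons 10

```text
t: 29.22
position: [0.5402, -0.208, 0.0993]
tcp_rot: [-1.571, -0.0, -0.13]
contact_force: [-0.7, -0.5, -2.8]
width: 0.0176
```

Request:
drive_tool --jaw '[1,1,1,1]' --pt "0 0.02 0" --pt "0 0.04 0" --pt "0 0.05 0" --pt "0 0.05 0" --roll '[0,0,0,0]'

```text
t: 29.72
position: [0.5399, -0.2079, 0.096]
tcp_rot: [-1.571, 0.0, -0.13]
contact_force: [-0.0, 1.0, -3.0]
width: 0.018
```

Request:
drive_tool --jaw '[1,1,1,1,1]' --pt "0 0.02 0" --pt "0 0.04 0" --pt "0 0.05 0" --pt "0 0.06 0" --pt "0 0.06 0" --roll '[0,0,0,0,0]'

```text
t: 30.35
position: [0.5399, -0.2079, 0.0924]
tcp_rot: [-1.571, 0.0, -0.13]
contact_force: [-0.3, 0.5, -3.3]
width: 0.0177
```

Request:
drive_tool --jaw '[1,1,1]' --pt "0 0.01 0" --pt "0 0.02 0" --pt "0 0.02 0" --roll '[0,0,0]'

```text
t: 30.72
position: [0.54, -0.2079, 0.0912]
tcp_rot: [-1.571, -0.0, -0.13]
contact_force: [-0.2, 0.5, -3.0]
width: 0.0186
```

Request:
drive_tool --jaw '[1,1,1]' --pt "0 0.01 0" --pt "0 0.02 0" --pt "0 0.02 0" --roll '[0,0,0]'

```text
t: 31.1
position: [0.5405, -0.2081, 0.0911]
tcp_rot: [-1.571, -0.001, -0.13]
contact_force: [-1.9, 1.7, 6.0]
width: 0.0181
```

Standing on the floor; ease off and release.

Request:
drive_tool --jaw '[1,1,0,-0.6,-1,-1,-1,-1]' --pt "0 -0.015 0" --pt "0 -0.015 0" --pt "0 -0.015 0" --pt "0 -0.015 0" --pt "0 -0.015 0" --pt "0 -0.015 0" --pt "0 -0.015 0" --pt "0 -0.015 0" --roll '[0,0,0,0,0,0,0,0]'

```text
t: 32.1
position: [0.54, -0.2079, 0.091]
tcp_rot: [-1.571, -0.0, -0.13]
contact_force: [-0.1, -0.2, -0.4]
width: 0.0699
```

Request:
drive_tool --jaw '[-1,-1,-1,-1,-1,-1]' --pt "0 -0.3 0" --pt "0 -1.1 0" --pt "0 -2.0 0" --pt "-0.6 -2.4 0" --pt "-0.6 -2.4 0" --pt "-0.6 -2.4 0" --roll '[0,0,0,0,0,0]'

```text
t: 32.85
position: [0.5045, -0.2033, 0.2354]
tcp_rot: [-1.571, -0.001, -0.131]
contact_force: [0.3, 0.6, -0.3]
width: 0.0868
```

```bash
python3 look.py w10; python3 - <<'E'
from h import *
w=np.load("w10.npz");X=w["X"].reshape(-1,3); im=w["im"]
near=np.hypot(X[...,0]-.54,X[...,1]+.207)<.03
t=X[near&(X[:,2]>.148)&(X[:,2]<.158)]; print(cv2.minEnclosingCircle(t[:,:2].astype(np.float32)*1000), np.median(t[:,2]))
t=t[t[:,2]>np.median(t[:,2])-.002]
A=np.c_[t[:,:2]-t[:,:2].mean(0),np.ones(len(t))]; print(np.linalg.lstsq(A,t[:,2],rcond=None)[0])
h=X[near&(X[:,2]>.035)&(X[:,2]<.052)]; print(cv2.minEnclosingCircle(h[:,:2].astype(np.float32)*1000))
K,R,c=pose("wrist"); p=(np.array([.54,-.207,.06])-c)@R; u,v=(K@p/p[2])[:2].astype(int)
a=cv2.resize(im[v-50:v+50,u-50:u+50],(400,400),interpolation=2)
T,_=camera("top"); cv2.imwrite("pics/w10c.png",np.hstack([a,cv2.resize(T[100:300,190:470],(400,400))]))
E
```

```text
[ 0.50450287 -0.20327026  0.23539576] [-1.57106401e+00 -1.11792342e-03 -1.30539526e-01] 0.03179114751046413
((540.170654296875, -208.0304718017578), 11.019795417785645) 0.15242212529397173
[0.0153572  0.00332727 0.15247189]
((539.609130859375, -208.16624450683594), 16.46323013305664)
```

View pics/w10c.png

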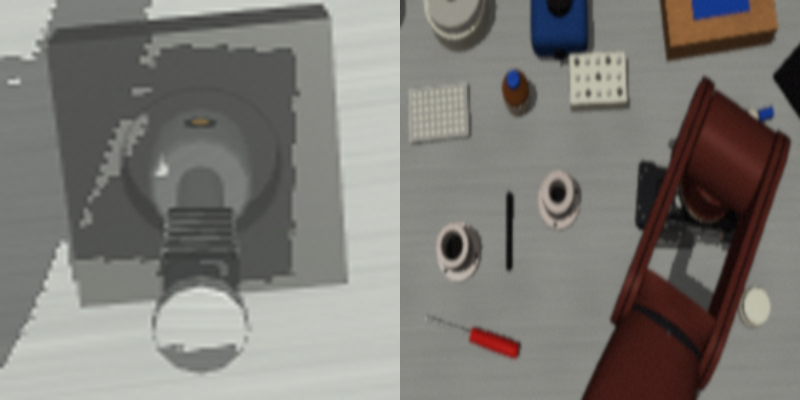

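The close-up shows the gauge upright in the middle of the smaller stand's hole, with the brass plunger out at about (200,122). The top view shows the visible bystanders where they were.

Request:
drive_tool --jaw '[-1,-1,-1]' --pt "0 -0.3 0" --pt "0 -0.3 0" --pt "0 -0.3 0" --roll '[0,0,0]'

```text
t: 33.33
position: [0.5045, -0.2033, 0.253]
tcp_rot: [-1.571, -0.0, -0.13]
contact_force: [-0.2, -0.6, -1.0]
width: 0.087
```

```bash
python3 -c "
from rig import *
print(finish_job())"
```

```text
the job is handed in; nothing more can be done
None
```

I gauged the narrower adapter's bore and handed the job in at about 33 s. The gauge stands back in the smaller stand with its plungers out. No verdict was reported.

- **Seating:** I lowered the gauge until it touched the cushion about 47.5 mm below the mouth, at roughly 8 N net, then let go.
- **Pressing:** I pressed the cap until the force climbed to 10.7 N. That is a little over the 9 to 10 N asked for, but under the 13 N limit. It hung at about 8.7 N just before, probably because one plunger met the wall first. With the fingers off, the cap was back up at its starting height.
- **Final checks:**
  - The cap top is at 0.152 m, the same as before the job.
  - The head is centred within about 1 mm of the stand hole.
  - The gauge is upright to about 0.016 rad.
- **Not checked:** I did not measure the distance between the plunger tips. That they lie between 34.2 and 37.5 mm rests on the force felt, and on the brass of one plunger showing out in the close-up pictures. In the last top view the arm hid part of the bench, including most of the pipette; the bystanders I could see had not visibly moved.

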